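# Wipe a sprung contact track with a test probe and hold it on the stud

### The job

Take the cordless test probe out of its holder, set its tip lightly on the copper strip in the white track at the end away from the brass stud, and draw it slowly, a few centimetres a second, along the whole strip to the stud end, keeping it in light touch with the copper. Then lift over and stand the tip on the middle of the stud with the probe upright, pressing the stud down gently to about half of its travel, and finish there still holding the probe and the pressure: do not let go. Never push hard, touch the track with nothing but the probe, and leave the other things on the bench where they are.

Things in the scene. Friction and masses are not known exactly. Their poses are not given: they have to be found in the camera images.
- probe_grip (a point): Centre of the cordless test probe's handle: square, 24 x 24 mm, 70 mm tall (35 mm above and below this point), flats square to this frame's x and y; z runs from tip to handle. Loose, about 90 g, at first upright, tip down, in the holder, this point 121 mm above the bench. Below the handle: a collar 34 x 34 x 6 mm that rests on the holder's top, a 16 mm round shank 35 mm long, a steel needle.
- probe_tip (a point): Lowest point of the probe's needle (5 mm thick, 40 mm long, ball-ended), on the probe's axis 116 mm below probe_grip; at the start 5 mm above the bench. Same axes.
- probe: The whole test probe; its origin is the needle's lowest point, z points up the probe towards the handle.
- holder: Holder: fixed grey block, 80 x 80 x 80 mm high, with an upright 21 mm through hole in the middle where the probe stands; pull the probe straight up at least 80 mm to clear it. Origin: centre of its underside, on the bench.
- track: Contact track: white housing fixed to the bench, 220 mm long (its x), 60 mm wide, top at 45 mm. Origin: centre of its underside; x points towards the stud end. An open channel 16 mm wide, 140 mm long (x -95 to +45 mm) runs down its middle, with a copper strip 14 mm wide lying 6 mm below the top. Beyond the channel's +x end a round brass stud stands in a black collar.
- run_start (a point): Point on the strip's top surface (unpressed), 39 mm above the bench, 15 mm from the channel's end that is away from the stud: start of the stroke. Axes as the track.
- run_finish (a point): Point on the strip's top surface (unpressed), 39 mm above the bench, 15 mm from the channel's end that is next to the stud and 110 mm from run_start: finish of the stroke. Axes as the track.
- strip (a joint): How far the copper strip (14 mm wide) is pressed down, m: 0 at rest to 0.006 fully down. Sprung: yields from about 0.6 N, 2.4 N fully down.
- stud_rest (a point): Centre of the stud's flat top when it is not pressed, 58 mm above the bench, on the track's centre line 50 mm past run_finish. The stud is brass, 18 mm across, and stands 9 mm above its black collar (34 mm across, top at 49 mm). Axes as the track.
- stud (a joint): How far the stud is pressed down, m: 0 at rest to 0.008 fully down. Sprung: yields from about 0.9 N, about 3.3 N half-way, 5.7 N fully down.
- box_mid (a point): loose open white plastic junction box, 65 x 65 x 40 mm high; its centre. Bystander.
- cover_mid (a point): loose white square cover of a junction box, 80 x 80 x 10 mm, lying flat; its centre. Bystander.
- driver_a_grip (a point): handle of a loose screwdriver lying on the bench, on the robot's left. Bystander.
- driver_b_grip (a point): handle of another loose screwdriver lying on the bench, on the robot's right. Bystander.
- lampholder_mid (a point): loose black round lamp holder, 48 mm across the foot and 50 mm high, standing; its centre. Bystander.
- terminal_mid (a point): loose grey terminal block, 50 x 30 x 22 mm high, four screw heads on top; its centre. Bystander.
Mind the look-alikes: they are no part of the job. What is shaped like the probe but green or pink is not meant.

How it is judged:
By the outcome, as a careful person would: the job done as asked, in the order asked, and still so for the second after the job is handed in, while the arm keeps its last pose, push and grip.
It also fails if it takes over 58 s, if anything falls off the work surface, if the arm or the gripper's body presses on something with over 40 N, if the wrist force passes 120 N, or if a joint passes its speed limit or range.

### The arm

A 6-joint arm with a two-finger parallel gripper is mounted at the origin on the work surface. World frame = base frame: x ahead of the robot, y to its left, z up, the work surface at z = 0. Lengths are in m, angles in rad, forces in N, time in s.
With the tool pointing down it reaches from about 0.4 to 0.825 m from the base axis. Payload 7 kg.
Tool frame: the origin (TCP) lies at the very end of the fingers, on their centre line; the grasp point (between the pads) lies 19 mm behind it (arm.pinch_z is the z of the grasp point in the tool frame, in m); z points along the fingers, y is the direction in which the jaws open and shut (so a half turn about z gives the same grasp; the last joint's range is limited). The gripper opens to 88 mm and grips with 3 to 60 N. Pads are 19 mm wide; open, the fingers measure 130 mm over their backs; the gripper's body (78 mm by 193 mm) begins 47 mm behind the grasp point.
Start: joints at [-1.016, 0.359, 0.012, 0, -1.224, -0.288], TCP at [0.178, -0.651, 0.227] pointing down, gripper open.
Joint ranges: [-3.07, 3.07], [-1.43, 2.12], [-1.02, 1.25], [-3.03, 1.67], [-3.05, -0], [-3.03, 3.03]. Speed limits (rad/s): [2.39, 2.39, 3.01, 3.14, 3.14, 3.14].

### API

Orientations are given as [roll, pitch, yaw] about the fixed x, y, z axes, in that order (R = Rz(yaw) Ry(pitch) Rx(roll)).
In Python, from station import arm gives the robot as it stands.
- The arm moves only by the tool drive_tool, never from a script. Its argument "targets" is a list of rows, each a list of 6 numbers: the shift along the world's x, y, z in units of 0.04 m (1.0 is 0.04 m), then the turn, a rotation vector about the world's x, y, z in units of 6 degrees (1.0 is 6 degrees). In form: [[x, y, z, wx, wy, wz], ...]. A call has 1 to 5 rows; each row shifts and turns the commanded pose from where the row before left it; what a row does not reach is not made up. A row lasts 1/8 s, in which the tool goes at most 62.5 mm and 10.7 degrees, less where a joint would pass 70% of its speed; a pose out of reach is approached as far as the arm can. A call with a number of a shift or a turn outside -1 to 1 is refused whole. A call with a gripper value outside its range is refused whole. "claw" is the opening, from 0 (shut) to 1 (fully open), set as the call begins (left out, the last holds). The fingers move at their own pace and stop on an object; "newtons" is the grip in N (left out, the last holds). Time passes only in rows, so rows that do not move let the fingers close. It gives the time, the measured TCP pose, the force and the opening at its end, in the units of the state.
- arm.get_state(): the state, without advancing time (a new reading comes with each control period).
- arm.grab_frame(name): name is "scene" or "top" or "wrist"; returns (picture, depth): 480x640x3 uint8, red, green, blue; 480x640 float32, m along the optical axis (not along the pixel's ray), 0 where there is no reading.
- arm.get_calibration(name): a dict with "mtx" (3x3 intrinsics, pixels), "origin" and "rotation" of the camera in the world. Camera axes: x right, y up, looking along -z (the intrinsics and any distortion apply to the point x, -y, -z); pixel columns grow to the right and rows downward; lengths in m; the calibration is good to about 2 mm. A picture is of the moment at which its call begins: read the wrist's pose just before it. get_calibration takes no time and is no camera call; for the wrist camera it gives the pose at the moment of the call.
- arm.job_done(): hands the job in, once; it reports no verdict.
Trained networks look in the newest picture that a camera, given by its name, has taken for a name from the list of things; names that differ only in an ending like _2 or _b are one class to them, and where a whole thing is asked for, a point or a joint stands for the part that bears it (a point fixed in the world has none). Each returns a list of dicts, best first, with "score" (0 to 1); they miss things now and then, are a little off and sometimes report something else, mostly with a low value. They report only what shows in the picture. A call takes as long as a camera call. They do not tell look-alikes from the thing itself.
- arm.search_frame(target, camera): "point" ([x, y, z] in m, in the coordinates of the camera as it stood for that picture, good to about 4 mm: the middle of the surface that is visible of it).
- arm.cut_out(target, camera): "pixels" (480x640 bool, what is visible of it).
- arm.landmark_of(target, camera): "point" ([x, y, z] in m, in the coordinates of the camera as it stood for that picture, good to about 4 mm: a listed point, or the origin of a listed thing).
The state is a dict: "t": time; "q": joint angles; "qd": joint speeds; "joint_efforts": joint torques, N m; "eef_pos": TCP position; "ee_rot": TCP orientation; "force": force on the tool from outside, world axes, zero at the start; "moment": the same for the moment, N m; "width": finger opening in m.
Only numpy, scipy, OpenCV 4.12 (cv2) and the standard library are available. Lean on these libraries where they do the work, as an engineer would, in place of code of your own. Each camera call takes 0.05 s, during which the arm holds its last target. There are 200 camera calls.

## Working session

There is one attempt and no reset: what is moved stays moved. The work goes in short steps, Python scripts to look and compute and a tool call to move; the robot and the scene stay as the last step left them, time stands still between calls to the robot, and variables do not carry over. Pictures are saved under pics/ and viewed, about 8 in all and at most 12, crops included, and the job is handed in when it is done.

Besides the shell and the picture viewer there is one more tool, called after "Emit:" in YAML: its name, and indented under it one key for each argument. drive_tool: Moves the arm, as the interface text tells. Shifts and turns lie within -1 to 1; 1 stands for 0.04 m of shift or 6 degrees of turn. Its arguments: {"type":"object","properties":{"targets":{"type":"array"},"claw":{"type":"number"},"newtons":{"type":"number"}},"required":["targets"]}

```bash
mkdir -p pics
cat > h.py <<'E'
import numpy as np, cv2
from station import arm
def w(cam,p):
    c=arm.get_calibration(cam); return np.array(c["rotation"])@np.array(p)+np.array(c["origin"])
def px(cam,P):
    c=arm.get_calibration(cam); p=np.array(c["rotation"]).T@(np.array(P)-np.array(c["origin"]))
    v=np.array(c["mtx"])@np.array([p[0],-p[1],-p[2]]); return v[:2]/v[2]
def cloud(cam,d):
    c=arm.get_calibration(cam); M=np.array(c["mtx"]); v,u=np.mgrid[:480,:640]
    p=np.stack([(u-M[0,2])/M[0,0]*d,-(v-M[1,2])/M[1,1]*d,-d],-1)
    return p@np.array(c["rotation"]).T+np.array(c["origin"])
def save(n,im): cv2.imwrite("pics/"+n,im[:,:,::-1])
E
python3 - <<'E'
from h import *
s=arm.get_state(); print({k:np.round(v,3) for k,v in s.items()})
ims=[]
for cam in ("scene","top"):
    im,d=arm.grab_frame(cam); save(cam+"0.png",im); np.save(cam+"0.npy",d)
    c=arm.get_calibration(cam); print(cam,np.round(c["origin"],3),{k:np.shape(v) for k,v in c.items()})
    for t in ("probe_grip","holder","track","run_start","run_finish","stud_rest"):
        for r in arm.landmark_of(t,cam)[:4]:
            P=w(cam,r["point"]); print(t,round(r["score"],2),np.round(P,3),np.round(px(cam,P)))
E
```

```text
{'t': np.float64(0.0), 'q': array([-1.016,  0.359,  0.011, -0.   , -1.224, -0.288]), 'qd': array([-0.   , -0.   ,  0.001,  0.001,  0.002,  0.   ]), 'joint_efforts': array([-1.0000e-03, -5.8272e+01,  2.9306e+01,  6.9980e+00,  7.0000e-03,
       -0.0000e+00]), 'eef_pos': array([ 0.178, -0.651,  0.226]), 'ee_rot': array([ 3.14 , -0.   , -2.875]), 'force': array([ 0.273, -0.896,  0.267]), 'moment': array([-0.017, -0.004,  0.034]), 'width': np.float64(0.088)}
scene [ 1.397 -0.442  1.027] {'mtx': (3, 3), 'origin': (3,), 'rotation': (3,)}Traceback (most recent call last):
  File "<stdin>", line 9, in <module>
  File "h.py", line 7, in px
    v=np.array(c["mtx"])@np.array([p[0],-p[1],-p[2]]); return v[:2]/v[2]
                                   ~^^^
IndexError: invalid index to scalar variable.
```

View pics/scene0.png

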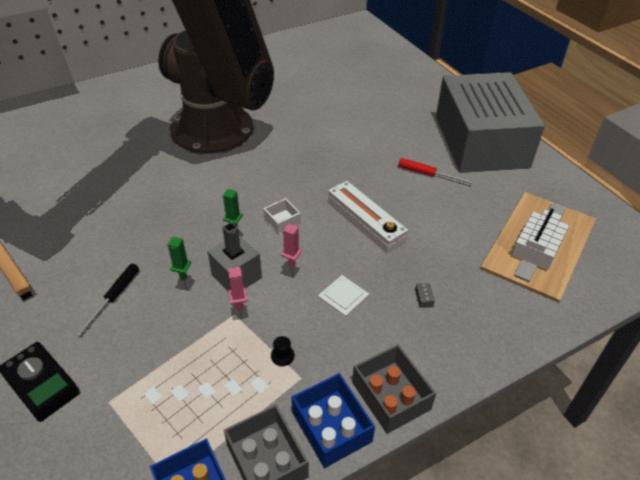

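The scene view shows a dark grey probe at about (231,238), standing in the grey holder at (235,262). Four look-alikes surround it: green at (232,205) and (178,255), pink at (291,240) and (237,285). The track is at (367,213) with its stud at (391,227). The rotation is given as rpy, so I'll fix the helper.

```bash
sed -i 's/np.array(c\["rotation"\])/Rm(c)/g' h.py
cat >> h.py <<'E'
from scipy.spatial.transform import Rotation as Ro
def Rm(c): return Ro.from_euler("xyz",c["rotation"]).as_matrix()
E
python3 - <<'E'
from h import *
for cam in ("scene","top"):
    im,d=arm.grab_frame(cam); save(cam+"0.png",im); np.save(cam+"0.npy",d)
    c=arm.get_calibration(cam); print(cam,np.round(c["origin"],3),np.round(c["rotation"],3))
    for t in ("probe_grip","holder","track","run_start","run_finish","stud_rest","box_mid"):
        for r in arm.landmark_of(t,cam)[:5]:
            P=w(cam,r["point"]); print(t,round(r["score"],2),np.round(P,3),np.round(px(cam,P)))
E
```

```text
scene [ 1.397 -0.442  1.027] [ 0.775 -0.011  1.06 ]
probe_grip 0.98 [ 0.536 -0.276  0.117] [179. 255.]
probe_grip 0.77 [ 0.552 -0.166  0.122] [231. 240.]
probe_grip 0.75 [ 0.45  -0.124  0.115] [231. 206.]
probe_grip 0.66 [ 0.659 -0.207  0.122] [234. 282.]
probe_grip 0.57 [ 0.606 -0.055  0.117] [291. 239.]
holder 0.8 [ 0.545 -0.164  0.001] [236. 275.]
holder 0.31 [ 0.551 -0.164  0.124] [232. 238.]
track 0.82 [ 0.546  0.178 -0.002] [366. 224.]
run_start 0.93 [0.462 0.167 0.039] [345. 193.]
run_finish 0.56 [0.57  0.187 0.038] [376. 218.]
stud_rest 0.72 [0.618 0.191 0.061] [389. 223.]
stud_rest 0.67 [0.44  0.006 0.021] [282. 215.]
box_mid 0.82 [0.442 0.006 0.022] [283. 215.]
top [3.970e-01 1.000e-03 1.184e+00] [ 0.169  0.015 -1.565]
probe_grip 0.77 [ 0.551 -0.163  0.123] [407. 258.]
probe_grip 0.73 [ 0.525 -0.275  0.116] [457. 270.]
probe_grip 0.55 [ 0.605 -0.058  0.117] [359. 235.]
probe_grip 0.51 [ 0.657 -0.205  0.116] [423. 213.]
probe_grip 0.49 [ 0.443 -0.125  0.117] [390. 307.]
holder 0.6 [ 0.548 -0.164  0.002] [400. 266.]
holder 0.45 [0.459 0.174 0.039] [261. 301.]
holder 0.24 [0.445 0.412 0.016] [165. 307.]
track 0.66 [ 0.541  0.18  -0.   ] [262. 269.]
track 0.61 [ 0.459 -0.399  0.013] [498. 303.]
track 0.48 [0.44  0.003 0.018] [333. 310.]
track 0.2 [0.62  0.192 0.063] [254. 233.]
run_start 0.92 [0.463 0.171 0.04 ] [263. 299.]
run_finish 0.71 [ 0.781 -0.17   0.022] [401. 174.]
run_finish 0.59 [0.564 0.182 0.037] [259. 258.]
stud_rest 0.79 [0.62  0.191 0.061] [255. 233.]
```

View pics/top0.png

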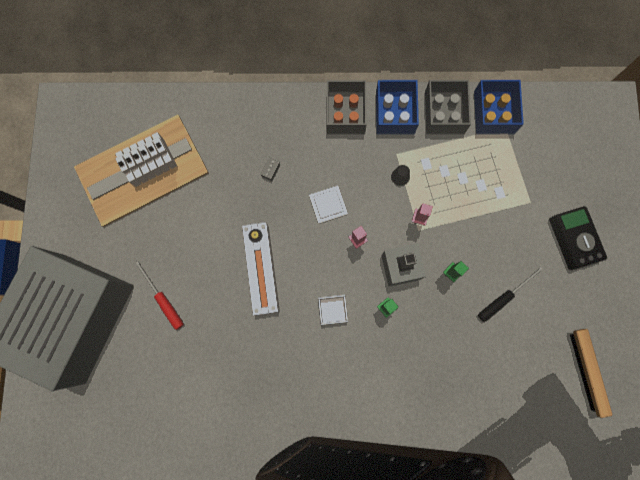

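Top view: five candidates for the probe are grey at (407,260), green at (456,270) and (389,307), and pink at (423,214) and (359,237). The grey one in the holder fits the description, at about (0.551,-0.164). I'll hover near it and check with the wrist camera.

Emit:
drive_tool:
  targets:
    - [0.6, 0.8, 0.125, 0, 0, 0]
    - [0.6, 0.8, 0.125, 0, 0, 0]
    - [0.6, 0.8, 0.125, 0, 0, 0]
    - [0.6, 0.8, 0.125, 0, 0, 0]
    - [0.6, 0.8, 0.125, 0, 0, 0]
  claw: 0.7
  newtons: 15

```text
t: 1.52
eef_pos: [0.2986, -0.4901, 0.2519]
ee_rot: [-3.141, 0.0, -2.875]
force: [0.2, -0.3, -0.1]
width: 0.0614
```

Emit:
drive_tool:
  targets:
    - [0.6, 0.8, 0.125, 0, 0, 0]
    - [0.6, 0.8, 0.125, 0, 0, 0]
    - [0.6, 0.8, 0.125, 0, 0, 0]
    - [0.6, 0.8, 0.125, 0, 0, 0]
    - [0.6, 0.8, 0.125, 0, 0, 0]

```text
t: 2.15
eef_pos: [0.4186, -0.33, 0.277]
ee_rot: [-3.141, 0.001, -2.875]
force: [0.9, -0.6, 0.4]
width: 0.0611
```

Emit:
drive_tool:
  targets:
    - [0.6, 0.8, 0.125, 0, 0, 0]
    - [0.6, 0.8, 0.125, 0, 0, 0]
    - [0.6, 0.8, 0.125, 0, 0, 0]
    - [0.6, 0.8, 0.125, 0, 0, 0]
    - [0.6, 0.8, 0.125, 0, 0, 0]

```text
t: 2.78
eef_pos: [0.5386, -0.17, 0.302]
ee_rot: [-3.141, 0.0, -2.875]
force: [0.8, -0.4, -0.2]
width: 0.0615
```

Run:
```python
from h import *
s=arm.get_state(); print(s["t"],np.round(s["eef_pos"],4),np.round(s["ee_rot"],3),np.round(s["q"],2),np.round(s["force"],2),arm.pinch_z)
cam="wrist"; c=arm.get_calibration(cam);print(np.round(c["origin"],3),np.round(c["rotation"],3))
im,d=arm.grab_frame(cam); save("w1.png",im); np.save("w1.npy",d)
for t in ("probe_grip","holder"):
    for r in arm.landmark_of(t,cam)[:4]:
        P=w(cam,r["point"]); print(t,round(r["score"],2),np.round(P,4),np.round(px(cam,P)))
for r in arm.cut_out("probe",cam)[:5]:
    m=np.array(r["pixels"]); C=cloud(cam,d)[m]; C=C[(C[:,2]>.15)&(C[:,2]<.165)]
    if len(C)>50:
        # keep top face, dominant cluster
        q=C[:,:2]; rect=cv2.minAreaRect(q.astype(np.float32)*1000); print(r["score"],m.sum(),len(C),np.median(C,0).round(4),np.round(rect[0],1),np.round(rect[1],1),rect[2], im[m].mean(0).round())
```

```text
2.775 [ 0.5386 -0.17    0.302 ] [-3.141  0.    -2.875] [ 0.04  0.14 -0.11  0.   -1.32 -1.34] [ 0.8  -0.41 -0.18] -0.0188
[ 0.471 -0.188  0.46 ] [-0.264 -0.     1.839]
probe_grip 0.82 [ 0.547  -0.1611  0.1211] [334. 233.]
probe_grip 0.72 [ 0.5293 -0.2728  0.1165] [209. 176.]
probe_grip 0.55 [ 0.4465 -0.1223  0.1142] [415. 126.]
holder 0.96 [ 0.5542 -0.1623  0.0019] [331. 216.]
0.78 763 86 [ 0.6654 -0.2002  0.1507] [ 666.6 -200.6] [ 8.6 14.5] 15.93029499053955 [175. 111. 126.]
0.69 2313 607 [ 0.5272 -0.2762  0.1506] [ 526.9 -276.5] [23.2 23.4] 45.810306549072266 [ 65. 152.  79.]
0.63 1869 984 [ 0.5458 -0.1658  0.1554] [ 546.8 -165.5] [24.5 24. ] 12.361572265625 [88. 85. 81.]
0.57 2157 723 [ 0.4443 -0.1225  0.1507] [ 444.6 -122.6] [23.6 23.3] 40.17509841918945 [ 49. 119.  61.]
```

View pics/w1.png

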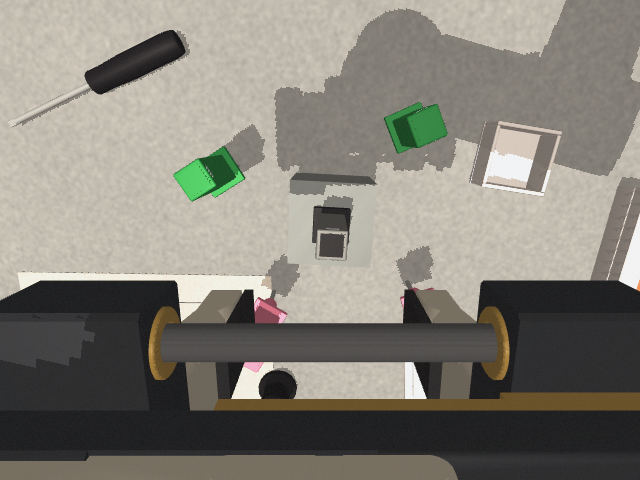

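The wrist view confirms the choice: the grey probe with top face at (332,243) stands in the holder at (331,222), the greens are at (195,180) and (415,127), and the pinks are partly hidden. The top centre is about (0.548,-0.165) with yaw about 12.4°, so I'm descending on it.

Emit:
drive_tool:
  targets:
    - [0.24, 0.12, 0, 0, 0, -0.48]
    - [0, 0, -0.9, 0, 0, 0]
    - [0, 0, -0.9, 0, 0, 0]
    - [0, 0, -0.9, 0, 0, 0]
    - [0, 0, -0.9, 0, 0, 0]

```text
t: 3.6
eef_pos: [0.5468, -0.1673, 0.1567]
ee_rot: [-3.141, 0.0, -2.926]
force: [-0.8, 0.2, -0.9]
width: 0.0617
```

Emit:
drive_tool:
  targets:
    - [0, 0, -0.5, 0, 0, 0]
    - [0, 0, -0.5, 0, 0, 0]
    - [0, 0, 0, 0, 0, 0]

```text
t: 3.98
eef_pos: [0.5459, -0.167, 0.1163]
ee_rot: [3.141, -0.003, -2.926]
force: [-0.2, -0.6, -0.8]
width: 0.0616
```

Emit:
drive_tool:
  targets:
    - [0, 0, 0, 0, 0, 0]
    - [0, 0, 0, 0, 0, 0]
    - [0, 0, 0, 0, 0, 0]
    - [0, 0, 0, 0, 0, 0]
    - [0, 0, 0, 0, 0, 0]
  claw: 0
  newtons: 20

```text
t: 4.6
eef_pos: [0.5476, -0.1662, 0.1177]
ee_rot: [-3.142, 0.0, -2.925]
force: [-0.9, 0.6, 0.8]
width: 0.024
```

Emit:
drive_tool:
  targets:
    - [0, 0, 0.25, 0, 0, 0]
    - [0, 0, 0.5, 0, 0, 0]
    - [0, 0, 0.75, 0, 0, 0]
    - [0, 0, 0.75, 0, 0, 0]
    - [0, 0, 0.75, 0, 0, 0]

```text
t: 5.22
eef_pos: [0.5473, -0.1663, 0.2391]
ee_rot: [-3.142, 0.0, -2.925]
force: [0.9, -0.6, -1.8]
width: 0.0239
```

Emit:
drive_tool:
  targets:
    - [0, 0, 0.5, 0, 0, 0]
    - [0, 0, 0.4, 0, 0, 0]
    - [0, 0, 0, 0, 0, 0]
    - [0, 0, 0, 0, 0, 0]

```text
t: 5.72
eef_pos: [0.547, -0.1661, 0.2726]
ee_rot: [3.141, -0.001, -2.925]
force: [-0.5, -0.5, -1.5]
width: 0.0238
```

Run:
```python
from h import *
s=arm.get_state(); print(s["t"],np.round(s["eef_pos"],4),np.round(s["ee_rot"],3),np.round(s["force"],2),s["width"])
for cam in ("wrist","scene","top"):
    im,d=arm.grab_frame(cam); save(cam+"2.png",im); np.save(cam+"2.npy",d)
    for t in ("probe_grip","probe_tip"):
        for r in arm.landmark_of(t,cam)[:5]:
            P=w(cam,r["point"])
            if np.linalg.norm(P[:2]-s["eef_pos"][:2])<.06: print(cam,t,round(r["score"],2),np.round(P,4),np.round(px(cam,P)))
```

```text
5.725 [ 0.547  -0.1661  0.2726] [ 3.141e+00 -1.000e-03 -2.925e+00] [-0.48 -0.48 -1.48] 0.02381202277951711
wrist probe_grip 0.83 [ 0.5448 -0.1626  0.2745] [338. 311.]
scene probe_grip 0.74 [ 0.5537 -0.1636  0.2757] [225. 184.]
scene probe_tip 0.94 [ 0.5471 -0.1669  0.1615] [228. 225.]
```

View pics/wrist2.png

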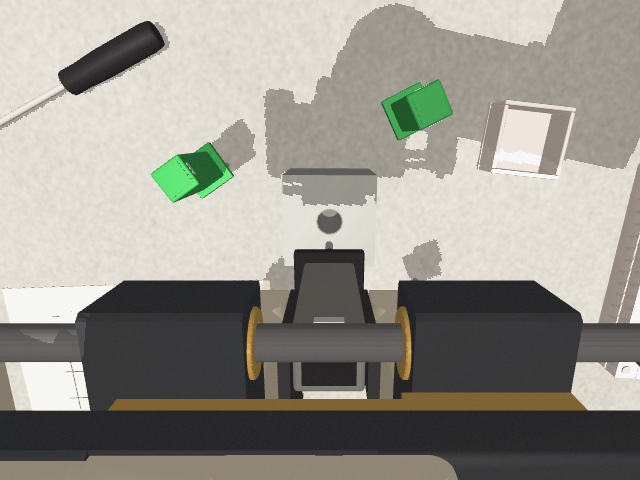

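The needle tip shows at about (329,242), just above the dark collar, and the empty holder hole is at (330,222). I'm carrying the probe to near the stud end, where the wrist camera can see the whole strip.

Emit:
drive_tool:
  targets:
    - [0, 0.5, 0, 0, 0, 0]
    - [0, 0.9, 0, 0, 0, 0]
    - [0, 0.9, 0, 0, 0, 0]
    - [0, 0.9, 0, 0, 0, 0]
    - [0, 0.9, 0, 0, 0, 0]

```text
t: 6.8
eef_pos: [0.5472, -0.0003, 0.2737]
ee_rot: [3.141, 0.0, -2.925]
force: [0.0, 0.3, -1.1]
width: 0.0238
```

Emit:
drive_tool:
  targets:
    - [0.25, 0.9, 0, 0, 0, 0]
    - [0.25, 0.9, 0, 0, 0, 0]
    - [0.25, 0.9, 0, 0, 0, 0]
    - [0.25, 0.9, 0, 0, 0, 0]
    - [0.25, 0.9, 0, 0, 0, 0]

```text
t: 7.42
eef_pos: [0.5973, 0.1798, 0.2737]
ee_rot: [3.141, 0.0, -2.925]
force: [0.5, -0.7, -0.3]
width: 0.0239
```

Emit:
drive_tool:
  targets:
    - [0, 0.25, -0.25, 0, 0, 0]
    - [0, 0, 0, 0, 0, 0]
    - [0, 0, 0, 0, 0, 0]

```text
t: 7.8
eef_pos: [0.5972, 0.1871, 0.2638]
ee_rot: [-3.141, -0.0, -2.925]
force: [0.5, -0.5, -1.5]
width: 0.0241
```

Run:
```python
from h import *
s=arm.get_state(); print(s["t"],np.round(s["eef_pos"],4),np.round(s["ee_rot"],3),np.round(s["force"],2),s["width"])
for cam in ("wrist","scene","top"):
    im,d=arm.grab_frame(cam); save(cam+"3.png",im); np.save(cam+"3.npy",d)
    for t in ("probe_tip","run_start","run_finish","stud_rest","track"):
        for r in arm.landmark_of(t,cam)[:2]:
            P=w(cam,r["point"]); print(cam,t,round(r["score"],2),np.round(P,4),np.round(px(cam,P)))
    hsv=cv2.cvtColor(im,cv2.COLOR_RGB2HSV); C=cloud(cam,d)
    m=(hsv[...,0]<18)&(hsv[...,1]>90)&(hsv[...,2]>60)&(C[...,2]>.03)&(C[...,2]<.05)&(abs(C[...,0]-.52)<.12)&(abs(C[...,1]-.18)<.06)
    n,l,st,ce=cv2.connectedComponentsWithStats(m.astype(np.uint8))
    k=1+st[1:,4].argmax(); Q=C[l==k]; r=cv2.minAreaRect(Q[:,:2].astype(np.float32)*1000)
    print(cam,"copper",len(Q),np.round(r[0],1),np.round(r[1],1),round(r[2],1),np.median(Q[:,2]).round(4))
```

```text
7.8 [0.5972 0.1871 0.2638] [-3.141 -0.    -2.925] [ 0.5  -0.48 -1.49] 0.024091143604769914
wrist probe_tip 0.73 [0.6006 0.1857 0.1528] [325. 248.]
wrist probe_tip 0.71 [ 0.6069 -0.0598 -0.0009] [ 86. 163.]
wrist run_start 0.6 [0.4625 0.169  0.0388] [341.  56.]
wrist run_finish 0.65 [0.5689 0.1835 0.0334] [331. 182.]
wrist stud_rest 0.66 [0.6179 0.1916 0.0575] [328. 240.]
wrist copper 2416 [513.3 175.7] [134.3  13.8] 8.9 0.0389
scene probe_tip 0.94 [ 0.4477 -0.1219 -0.0042] [236. 242.]
scene probe_tip 0.91 [0.5968 0.1886 0.1538] [387. 187.]
scene run_start 0.75 [0.4611 0.1654 0.038 ] [344. 194.]
scene run_start 0.68 [0.5702 0.1877 0.0412] [376. 217.]
scene run_finish 0.89 [0.5713 0.1892 0.0362] [376. 218.]
scene stud_rest 0.89 [0.621  0.1897 0.0571] [389. 225.]
scene track 0.98 [ 0.5425  0.1805 -0.002 ] [366. 223.]
scene copper 156 [513.8 177.6] [133.9  13.6] 9.8 0.04
top probe_tip 0.81 [ 0.5303 -0.2785 -0.0027] [446. 274.]
top probe_tip 0.75 [ 6.554e-01 -2.039e-01 -2.000e-04] [415. 224.]
top run_start 0.56 [0.4599 0.1695 0.0412] [263. 300.]
top run_finish 0.69 [0.5702 0.1837 0.0373] [259. 255.]
top stud_rest 0.83 [0.6216 0.1905 0.0602] [255. 232.]
top stud_rest 0.7 [ 0.7833 -0.1682  0.0224] [401. 173.]
top track 0.95 [0.5395 0.1788 0.0013] [262. 269.]
top track 0.18 [0.5997 0.1909 0.2682] [237. 223.]
top copper 326 [514.5 176.3] [138.2  14.6] 8.8 0.0392
```

View pics/wrist3.png

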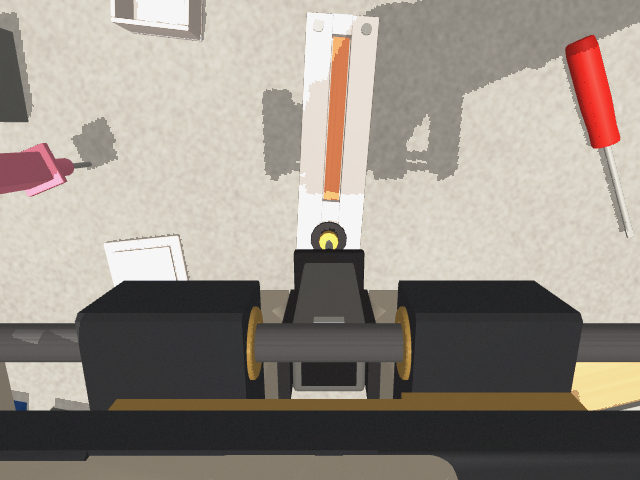

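The wrist view shows the strip from (341,38) to (331,198), the stud at (329,238), and the needle tip over the stud at about (328,245). Copper fits from the three cameras agree: centre near (0.514,0.176), direction 8.9°. Next I'm measuring the tip relative to the TCP from depth.

Run:
```python
from h import *
s=arm.get_state(); e=np.array(s["eef_pos"]); print(e.round(4))
d=np.load("wrist3.npy") if False else np.load("wrist3.npy")
C=cloud("wrist",d)
print("proj tcp",px("wrist",e),"nominal tip",px("wrist",e-[0,0,.112]))
m=(C[...,2]>.148)&(C[...,2]<.19); m[:225]=0; m[:, :300]=0; m[:,360:]=0; m[260:]=0
v,u=np.nonzero(m); print(m.sum(), v.min() if len(v) else 0)
for vv in range(v.min(),min(v.max()+1,v.min()+14)):
    k=v==vv; print(vv,u[k].min(),u[k].max(),(np.median(C[vv,u[k]],0)-e).round(4))
c=arm.get_calibration("scene"); d2=np.load("scene3.npy"); S=cloud("scene",d2)
m=(S[...,2]>.145)&(S[...,2]<.188)&(np.hypot(S[...,0]-e[0],S[...,1]-e[1])<.02)
print("scene needle",m.sum(),(np.median(S[m],0)-e).round(4), S[m][:,2].min())
```

```text
[0.5975 0.1877 0.2635]
proj tcp [327.7203731  312.05913542] nominal tip [327.95244259 243.90235701]
53 241
241 328 329 [-0.0027 -0.0002 -0.1093]
242 326 331 [-0.0023 -0.0002 -0.1081]
243 326 332 [-0.0024  0.0002 -0.1056]
244 325 332 [-0.0023 -0.0002 -0.1036]
245 325 332 [-0.0021 -0.0002 -0.1014]
246 325 332 [-0.0018 -0.0005 -0.0991]
247 325 332 [-0.002  -0.0002 -0.0966]
248 325 332 [-0.0021 -0.0004 -0.0933]
scene needle 29 [ 0.0019 -0.001  -0.0964] 0.1510581785034778
```

The tip lies under the TCP within 0.5 mm laterally and about 112 mm below it. I'm moving above the start.

Emit:
drive_tool:
  targets:
    - [-0.7, -0.1, -0.3, 0, 0, 0]
    - [-0.7, -0.1, -0.3, 0, 0, 0]
    - [-0.7, -0.1, -0.3, 0, 0, 0]
    - [-0.7, -0.1, -0.3, 0, 0, 0]
    - [-0.7, -0.1, -0.3, 0, 0, 0]

```text
t: 9.32
eef_pos: [0.4567, 0.1675, 0.2033]
ee_rot: [3.141, 0.0, -2.925]
force: [0.3, 0.6, -1.1]
width: 0.0241
```

Emit:
drive_tool:
  targets:
    - [0, 0, -0.4, 0, 0, 0]
    - [0, 0, -0.4, 0, 0, 0]
    - [0, 0, 0, 0, 0, 0]
    - [0, 0, 0, 0, 0, 0]

```text
t: 9.82
eef_pos: [0.4579, 0.1679, 0.1722]
ee_rot: [3.142, 0.001, -2.925]
force: [-0.5, -0.1, -0.8]
width: 0.024
```

Run:
```python
from h import *
s=arm.get_state(); e=np.array(s["eef_pos"]); print(s["t"],e.round(4),s["ee_rot"],np.round(s["force"],2),np.round(s["joint_efforts"],2))
im,d=arm.grab_frame("wrist"); np.save("wrist4.npy",d); save("w4.png",cv2.resize(im[150:300,230:430],(800,600)))
C=cloud("wrist",d); u=np.array([np.cos(np.radians(8.9)),np.sin(np.radians(8.9))]);n=np.array([-u[1],u[0]])
for zl,zh,name in ((.036,.0415,"strip"),(.0425,.048,"top"),(.062,.095,"needle")):
    m=(C[...,2]>zl)&(C[...,2]<zh)&(np.abs(C[...,0]-e[0])<.05)&(np.abs(C[...,1]-e[1])<.04)
    Q=C[m][:,:2]-e[:2]
    if len(Q): 
        a=Q@u;b=Q@n; print(name,len(Q),"u",np.percentile(a,[1,50,99]).round(4),"n",np.percentile(b,[1,25,50,75,99]).round(4),np.median(C[m][:,2]).round(4),C[m][:,2].min().round(4))
```

```text
9.825 [0.4579 0.1679 0.1722] [ 3.14152485e+00  7.09774186e-04 -2.92490863e+00] [-0.53 -0.1  -0.81] [ 1.000e-02 -3.404e+01  2.627e+01  6.300e+00 -1.000e-01 -0.000e+00]
strip 571 u [-0.0271 -0.0037  0.0091] n [-0.0258 -0.0051 -0.0013  0.0037  0.025 ] 0.0389 0.036
top 4030 u [-0.027  -0.01    0.0379] n [-0.0303 -0.0224 -0.0074  0.0155  0.0288] 0.045 0.0426
needle 54 u [-0.0026 -0.002  -0.0003] n [-0.0019 -0.0007  0.0003  0.0013  0.0027] 0.0708 0.0627
```

View pics/w4.png

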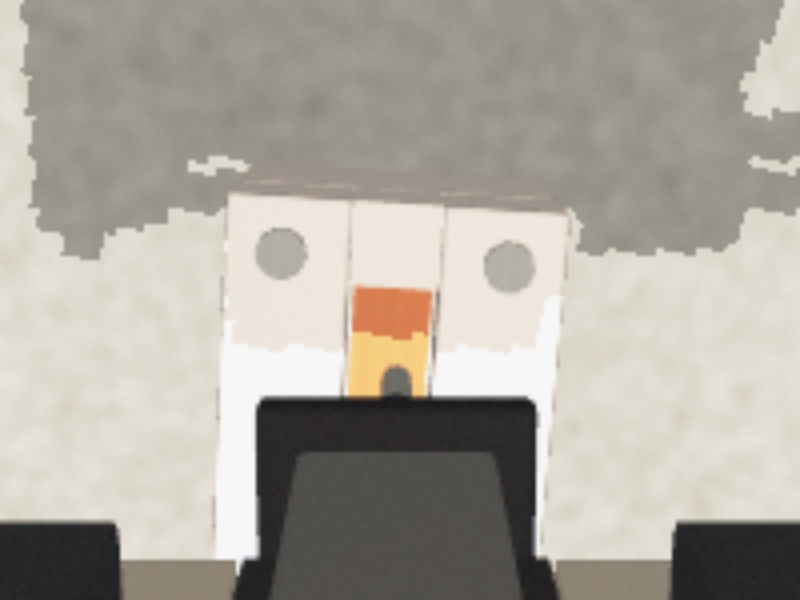

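The tip, at (396,380) in the crop, is in the channel about 1 mm right of centre and about 3 mm before run_start. I'll correct y by -1 mm and lower.

Emit:
drive_tool:
  targets:
    - [0, -0.025, -0.1, 0, 0, 0]
    - [0, 0, -0.1, 0, 0, 0]
    - [0, 0, -0.1, 0, 0, 0]
    - [0, 0, -0.1, 0, 0, 0]
    - [0, 0, 0, 0, 0, 0]

```text
t: 10.5
eef_pos: [0.4573, 0.1665, 0.1551]
ee_rot: [-3.141, -0.001, -2.925]
force: [0.6, -0.4, -0.8]
width: 0.0242
```

Emit:
drive_tool:
  targets:
    - [0, 0, 0, 0, 0, 0]

```text
t: 10.62
eef_pos: [0.4576, 0.1667, 0.1556]
ee_rot: [-3.142, 0.0, -2.925]
force: [-0.1, -0.3, -0.5]
width: 0.0237
```

Emit:
drive_tool:
  targets:
    - [0, 0, -0.05, 0, 0, 0]

```text
t: 10.75
eef_pos: [0.4577, 0.1668, 0.1538]
ee_rot: [3.141, 0.001, -2.925]
force: [-0.5, 0.7, -1.2]
width: 0.0235
```

Emit:
drive_tool:
  targets:
    - [0, 0, -0.05, 0, 0, 0]

```text
t: 10.88
eef_pos: [0.4575, 0.1667, 0.1515]
ee_rot: [3.141, 0.0, -2.925]
force: [0.7, -0.0, 0.0]
width: 0.0238
```

Emit:
drive_tool:
  targets:
    - [0, 0, -0.025, 0, 0, 0]

```text
t: 11.0
eef_pos: [0.4576, 0.1667, 0.1505]
ee_rot: [3.142, 0.0, -2.925]
force: [0.4, -0.5, -0.9]
width: 0.0242
```

Emit:
drive_tool:
  targets:
    - [0, 0, -0.025, 0, 0, 0]

```text
t: 11.12
eef_pos: [0.4576, 0.1667, 0.1496]
ee_rot: [-3.142, 0.0, -2.925]
force: [-0.4, 0.3, -0.5]
width: 0.0237
```

Emit:
drive_tool:
  targets:
    - [0, 0, 0, 0, 0, 0]

```text
t: 11.25
eef_pos: [0.4576, 0.1667, 0.1496]
ee_rot: [3.142, 0.0, -2.925]
force: [0.1, -0.0, -0.6]
width: 0.024
```

```bash
cat >> h.py <<'E'
def check(N=6,z0=0):
    F=[]
    for i in range(N):
        im,d=arm.grab_frame("wrist"); s=arm.get_state(); F.append(np.r_[s["force"],s["eef_pos"]])
    F=np.array(F); e=F[:,3:].mean(0); print(round(s["t"],2),"F",F[:,:3].mean(0).round(2),"sem",(F[:,2].std()/N**.5).round(2),"e",e.round(4),"rpy",np.round(s["ee_rot"],3),"w",round(s["width"],4))
    C=cloud("wrist",d); hsv=cv2.cvtColor(im,cv2.COLOR_RGB2HSV); return im,d,C,hsv,e
def strip(C,hsv,e):
    near=(np.hypot(C[...,0]-e[0],C[...,1]-e[1])<.04)
    cu=(hsv[...,0]<22)&(hsv[...,1]>90)&(hsv[...,2]>60)&near&(C[...,2]>.028)&(C[...,2]<.043)
    wh=near&(C[...,2]>.0435)&(C[...,2]<.0475)&(hsv[...,1]<40)
    print("copper",cu.sum(),np.median(C[cu][:,2]).round(4),"housing",wh.sum(),np.median(C[wh][:,2]).round(4))
E
python3 - <<'E'
from h import *
im,d,C,hsv,e=check(); strip(C,hsv,e)
E
```

```text
11.55 F [-0.04  0.45 -0.24] sem 0.22 e [0.4576 0.1667 0.1496] rpy [ 3.142  0.    -2.925] w 0.024
copper 338 0.037 housing 4059 0.0449
```

The copper reads 37.0 mm against 38.9 mm at rest, so it is pressed about 1.9 mm. Force is up about 0.8 N, a light contact. Starting the stroke at about 3 cm/s along 8.9°.

Emit:
drive_tool:
  targets:
    - [0.095, 0.0149, -0.006, 0, 0, 0]
    - [0.095, 0.0149, 0, 0, 0, 0]
    - [0.095, 0.0149, 0, 0, 0, 0]
    - [0.095, 0.0149, 0, 0, 0, 0]
    - [0.095, 0.0149, 0, 0, 0, 0]

```text
t: 12.18
eef_pos: [0.4768, 0.1697, 0.1492]
ee_rot: [-3.141, -0.0, -2.925]
force: [-0.8, 0.5, 0.1]
width: 0.024
```

Emit:
drive_tool:
  targets:
    - [0.095, 0.0149, 0, 0, 0, 0]
    - [0.095, 0.0149, 0, 0, 0, 0]
    - [0.095, 0.0149, 0, 0, 0, 0]
    - [0.095, 0.0149, 0, 0, 0, 0]
    - [0.095, 0.0149, 0, 0, 0, 0]

```text
t: 12.8
eef_pos: [0.4958, 0.1727, 0.1493]
ee_rot: [-3.142, -0.0, -2.925]
force: [-0.7, 0.0, -0.5]
width: 0.0237
```

Run:
```python
from h import *
im,d,C,hsv,e=check(1); strip(C,hsv,e)
n=np.array([-np.sin(np.radians(8.9)),np.cos(np.radians(8.9))])
cu=(hsv[...,0]<22)&(hsv[...,1]>90)&(hsv[...,2]>60)&(np.hypot(C[...,0]-e[0],C[...,1]-e[1])<.03)&(C[...,2]>.028)&(C[...,2]<.043)
b=(C[cu][:,:2]-e[:2])@n; print("strip n",np.percentile(b,[1,99]).round(4))
m=(C[...,2]>.042)&(C[...,2]<.06)&(np.hypot(C[...,0]-e[0],C[...,1]-e[1])<.005); print("needle",m.sum(),np.median((C[m][:,:2]-e[:2])@n).round(4))
```

```text
12.85 F [ 0.34  0.17 -0.67] sem 0.0 e [0.4963 0.1729 0.1494] rpy [-3.142  0.    -2.925] w 0.0235
copper 1278 0.0367 housing 4314 0.0448
strip n [-0.0066  0.007 ]
needle 43 0.0005
```

On the centre line and pressed about 2.2 mm. Continuing.

Emit:
drive_tool:
  targets:
    - [0.095, 0.0149, 0, 0, 0, 0]
    - [0.095, 0.0149, 0, 0, 0, 0]
    - [0.095, 0.0149, 0, 0, 0, 0]
    - [0.095, 0.0149, 0, 0, 0, 0]
    - [0.095, 0.0149, 0, 0, 0, 0]

```text
t: 13.48
eef_pos: [0.5148, 0.1757, 0.1493]
ee_rot: [-3.142, -0.0, -2.925]
force: [-0.3, -0.9, -0.1]
width: 0.024
```

Emit:
drive_tool:
  targets:
    - [0.095, 0.0149, 0, 0, 0, 0]
    - [0.095, 0.0149, 0, 0, 0, 0]
    - [0.095, 0.0149, 0, 0, 0, 0]
    - [0.095, 0.0149, 0, 0, 0, 0]
    - [0.095, 0.0149, 0, 0, 0, 0]

```text
t: 14.1
eef_pos: [0.5338, 0.1786, 0.1493]
ee_rot: [-3.142, 0.0, -2.925]
force: [-0.7, -0.6, -0.3]
width: 0.024
```

Emit:
drive_tool:
  targets:
    - [0.095, 0.0149, 0, 0, 0, 0]
    - [0.095, 0.0149, 0, 0, 0, 0]
    - [0.095, 0.0149, 0, 0, 0, 0]
    - [0.095, 0.0149, 0, 0, 0, 0]
    - [0.095, 0.0149, 0, 0, 0, 0]

```text
t: 14.72
eef_pos: [0.5528, 0.1817, 0.1493]
ee_rot: [3.142, -0.0, -2.925]
force: [-0.3, 0.2, -0.3]
width: 0.0242
```

Run:
```python
from h import *
im,d,C,hsv,e=check(1); strip(C,hsv,e)
u=np.array([np.cos(np.radians(8.9)),np.sin(np.radians(8.9))])
hs=(hsv[...,0]<22)&(hsv[...,1]>90)&(hsv[...,2]>60)&(C[...,2]>.028)&(C[...,2]<.043)&(abs(C[...,1]-.18)<.04)&(abs(C[...,0]-.5)<.12)
a=(C[hs][:,:2]-e[:2])@u; print("strip u from tip",np.percentile(a,[0.2,99.8]).round(4))
```

```text
14.78 F [ 0.8  -0.6   0.34] sem 0.0 e [0.5533 0.1818 0.1493] rpy [-3.142  0.    -2.925] w 0.0242
copper 1278 0.0367 housing 4338 0.0448
strip u from tip [-0.1067  0.0029]
```

Emit:
drive_tool:
  targets:
    - [0.095, 0.0149, 0, 0, 0, 0]
    - [0.095, 0.0149, 0, 0, 0, 0]
    - [0.095, 0.0149, 0, 0, 0, 0]
    - [0.095, 0.0149, 0, 0, 0, 0]
    - [0.095, 0.0149, 0, 0, 0, 0]

```text
t: 15.4
eef_pos: [0.5718, 0.1846, 0.1493]
ee_rot: [-3.142, -0.0, -2.925]
force: [-0.8, 0.6, -0.4]
width: 0.0239
```

Emit:
drive_tool:
  targets:
    - [0.08, 0.0125, 0, 0, 0, 0]
    - [0, 0, 0, 0, 0, 0]

```text
t: 15.65
eef_pos: [0.5753, 0.1852, 0.1494]
ee_rot: [3.142, 0.001, -2.925]
force: [1.6, 0.4, 0.1]
width: 0.0239
```

Run:
```python
from h import *
im,d,C,hsv,e=check(1); strip(C,hsv,e)
hs=(hsv[...,0]<22)&(hsv[...,1]>90)&(hsv[...,2]>60)&(C[...,2]>.028)&(C[...,2]<.043)&(abs(C[...,1]-.18)<.04)&(abs(C[...,0]-.5)<.12)
u=np.array([np.cos(np.radians(8.9)),np.sin(np.radians(8.9))])
a=(C[hs][:,:2]-e[:2])@u; print("strip u from tip",np.percentile(a,[0.2,99.8]).round(4))
```

```text
15.7 F [ 0.25  0.95 -0.26] sem 0.0 e [0.5751 0.1852 0.1494] rpy [ 3.141e+00  1.000e-03 -2.925e+00] w 0.0242
copper 1282 0.0368 housing 4334 0.0449
strip u from tip [-0.1295  0.003 ]
```

The tip is past run_finish, at about +35 mm in track x, with contact kept throughout. Lifting and moving over the stud.

Emit:
drive_tool:
  targets:
    - [0, 0, 0.25, 0, 0, 0]
    - [0, 0, 0.7, 0, 0, 0]
    - [0.35, 0.05, 0, 0, 0, 0]
    - [0.35, 0.06, 0, 0, 0, 0]
    - [0.35, 0.06, 0, 0, 0, 0]

```text
t: 16.32
eef_pos: [0.6173, 0.1918, 0.1865]
ee_rot: [-3.141, -0.001, -2.925]
force: [-0.9, -0.6, -1.7]
width: 0.0237
```

Emit:
drive_tool:
  targets:
    - [0, 0, 0, 0, 0, 0]
    - [0, 0, 0, 0, 0, 0]

```text
t: 16.58
eef_pos: [0.6165, 0.1916, 0.1865]
ee_rot: [-3.141, -0.002, -2.925]
force: [0.5, -0.2, -0.6]
width: 0.0239
```

Run:
```python
from h import *
im,d,C,hsv,e=check(6); save("w5.png",cv2.resize(im[190:280,270:390],(800,600)))
u=np.array([np.cos(np.radians(8.9)),np.sin(np.radians(8.9))]);n=np.array([-u[1],u[0]])
for zl,zh,name in ((.055,.061,"stud"),(.047,.0515,"collar"),(.066,.1,"needle")):
    m=(C[...,2]>zl)&(C[...,2]<zh)&(np.hypot(C[...,0]-e[0],C[...,1]-e[1])<.03)
    Q=C[m][:,:2]-e[:2]; a=Q@u;b=Q@n
    if len(Q): print(name,len(Q),"u",np.percentile(a,[1,50,99]).round(4),"n",np.percentile(b,[1,25,50,75,99]).round(4),np.median(C[m][:,2]).round(4))
for t in ("stud_rest",):
    for cam in ("wrist",):
        for r in arm.landmark_of(t,cam)[:1]: print(t,w(cam,r["point"]).round(4),r["score"])
```

```text
16.88 F [-0.39  0.1  -1.09] sem 0.18 e [0.6165 0.1918 0.1872] rpy [ 3.142  0.    -2.925] w 0.0239
stud 361 u [-0.0061  0.0005  0.0079] n [-0.0084 -0.0045 -0.0009  0.0041  0.0081] 0.0578
collar 818 u [-0.0138 -0.0039  0.0107] n [-0.0161 -0.0101 -0.0011  0.0095  0.0159] 0.0488
needle 55 u [-0.0027 -0.0021 -0.0003] n [-0.0019 -0.0007  0.0006  0.0013  0.0027] 0.0862
stud_rest [0.6178 0.1887 0.0577] 0.8
```

View pics/w5.png

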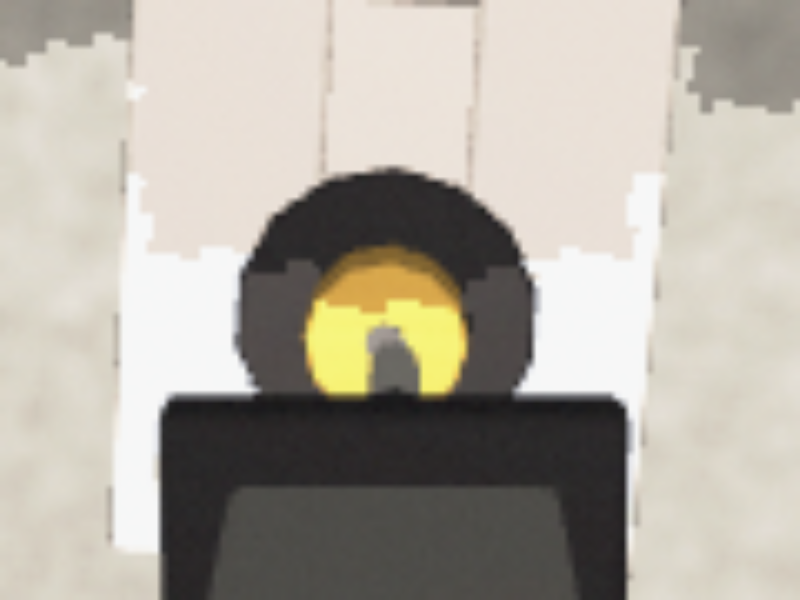

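The tip, at (385,340) in the crop, is over the stud centred near (386,345) but about 2.8 mm short along the track. I'll correct x by +2.8 mm and lower.

Emit:
drive_tool:
  targets:
    - [0.07, 0, 0, 0, 0, 0]
    - [0, 0, -0.1, 0, 0, 0]
    - [0, 0, -0.1, 0, 0, 0]
    - [0, 0, -0.1, 0, 0, 0]
    - [0, 0, -0.075, 0, 0, 0]

```text
t: 17.55
eef_pos: [0.6194, 0.1918, 0.1719]
ee_rot: [-3.141, -0.0, -2.925]
force: [0.0, 0.3, -1.2]
width: 0.0238
```

Emit:
drive_tool:
  targets:
    - [0, 0, -0.025, 0, 0, 0]
    - [0, 0, -0.025, 0, 0, 0]
    - [0, 0, -0.025, 0, 0, 0]
    - [0, 0, -0.025, 0, 0, 0]
    - [0, 0, 0, 0, 0, 0]

```text
t: 18.18
eef_pos: [0.6196, 0.1919, 0.1685]
ee_rot: [3.142, 0.0, -2.925]
force: [-0.6, -1.0, 0.4]
width: 0.0236
```

```bash
cat > st.py <<'E'
from h import *
im,d,C,hsv,e=check(8)
u=np.array([np.cos(np.radians(8.9)),np.sin(np.radians(8.9))]);n=np.array([-u[1],u[0]])
R=np.hypot(C[...,0]-e[0],C[...,1]-e[1])
y=(hsv[...,0]>15)&(hsv[...,0]<35)&(hsv[...,1]>90)&(R<.02)&(C[...,2]>.0495)
col=(C[...,2]>.047)&(C[...,2]<.0495)&(R<.03)&(hsv[...,2]<100)
nd=(C[...,2]>.062)&(C[...,2]<.09)&(R<.006)
for m,k in ((y,"stud"),(col,"collar"),(nd,"needle")):
    Q=C[m][:,:2]-e[:2]; a=Q@u;b=Q@n
    if len(Q): print(k,len(Q),"u",np.percentile(a,[1,50,99]).round(4),"n",np.percentile(b,[1,50,99]).round(4),"z",np.percentile(C[m][:,2],[10,50,90]).round(4))
save("w6.png",cv2.resize(im[190:280,270:390],(800,600)))
E
python3 st.py
```

```text
18.57 F [-0.26 -0.22  0.91] sem 0.12 e [0.6196 0.1919 0.1684] rpy [-3.142  0.    -2.925] w 0.0239
stud 403 u [-0.0172 -0.0038  0.0034] n [-0.0081 -0.0003  0.0087] z [0.0542 0.0557 0.0568]
collar 710 u [-0.0168 -0.0077  0.0056] n [-0.0159 -0.001   0.016 ] z [0.0479 0.0487 0.0493]
needle 39 u [-0.003  -0.0023 -0.0006] n [-0.002   0.0005  0.0026] z [0.0637 0.069  0.0747]
```

The stud is down about 2 mm (force +2.0 N, top at 55.7 mm). It needs about 1.9 mm more.

Emit:
drive_tool:
  targets:
    - [0, 0, -0.025, 0, 0, 0]
    - [0, 0, -0.025, 0, 0, 0]
    - [0, 0, 0, 0, 0, 0]

```text
t: 18.95
eef_pos: [0.6196, 0.1919, 0.1664]
ee_rot: [-3.142, 0.0, -2.925]
force: [-1.0, -0.6, 1.6]
width: 0.0239
```

```bash
python3 st.py
```

```text
19.35 F [-0.3  -0.06  2.1 ] sem 0.26 e [0.6196 0.1919 0.1664] rpy [ 3.142  0.    -2.925] w 0.024
stud 388 u [-0.0172 -0.0036  0.0033] n [-0.0081 -0.0004  0.0084] z [0.0528 0.0539 0.0549]
collar 713 u [-0.017  -0.0079  0.005 ] n [-0.0157 -0.0013  0.0159] z [0.0478 0.0487 0.0493]
needle 34 u [-0.0028 -0.0023 -0.0006] n [-0.0019  0.0002  0.0026] z [0.0636 0.0675 0.0726]
```

View pics/w6.png

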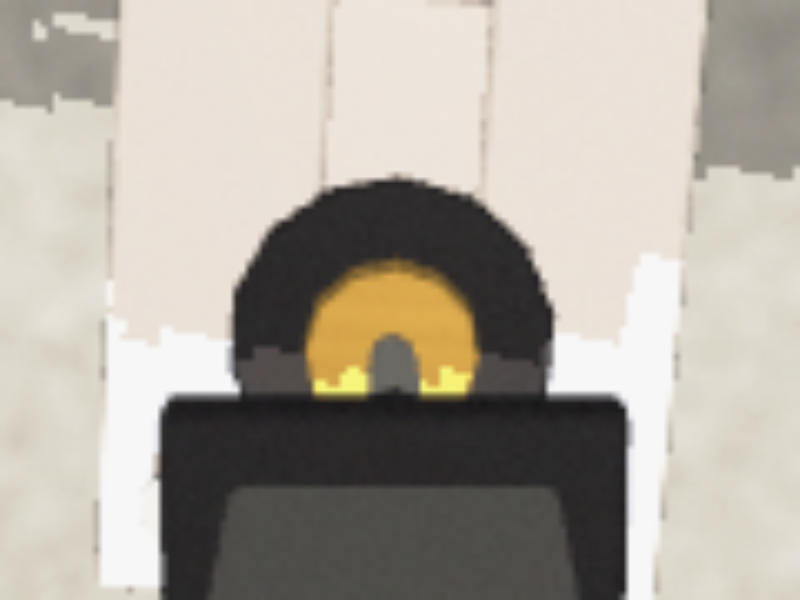

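The stud top is at 53.9 mm (3.9–4.1 mm down), the force is up about 3.2 N, the tip is centred and the tool is upright. Handing in.

```bash
python3 -c "
from h import *
print(arm.job_done()); s=arm.get_state(); print(s['t'],np.round(s['eef_pos'],4),np.round(s['force'],2),s['width'])"
```

```text
the job is handed in; nothing more can be done
None
the job is handed in; nothing more can be done
```

The job is handed in at about 19.4 s of the 58 s allowed, with the arm still holding the probe and pressing the stud.

- **Probe:** I took the grey probe from the holder, gripping it by its flats with the green and pink look-alikes left alone.
- **Strip:** I drew the tip along the strip at about 3 cm/s, from about 3 mm before run_start to a few millimetres past run_finish. The strip stayed pressed about 2 mm at each look along the way.
- **Stud:** I lifted over, moved the tip about 3 mm to the middle of the stud, and pressed it with the tool pointing straight down.

**Last checks:**
- The stud's top measured 53.9 mm against 57.8 mm at rest, so it is down about 3.9 mm; half its travel is 4 mm.
- The force rose about 3.2 N against the 3.3 N expected half-way. Single force readings scatter by about 0.7 N, so I relied on averages.
- The tip was within about 1 mm of the stud's centre, the handle was held at 24 mm, and the tool's tilt read 0.
- No check failed. Two small disagreements remain. The stud lay 2 to 3 mm farther along the track than I first computed, so the end of the stroke is good to about 2 mm, still past run_finish. The network put the stud about 3 mm to one side in y, and I went by the depth picture instead.
- I did not take a final look at the other things on the bench. All moves stayed clear of them.

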